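# Set the pastry cutters out in order of size

### The job

Set the four steel pastry cutters from the front of the worktop out on the long dark wooden board, ready for baking: one standing flat and centred on each of its four cork mats, in order of size. The largest goes on the mat at the squat food tin's end of the board, and they get smaller towards the white ramekin, so that the smallest is on the mat next to it. Leave the tin and the ramekin where they stand.

Things in the scene. Friction and masses are not known exactly. Their poses are not given: they have to be found in the camera images.
- cutter_1_mid (a point): The largest of four round steel pastry cutters: a plain open band (a ring, open above and below), 68 mm across outside, 40 mm high, wall 3 mm with a thin rolled rim at the top, about 0.10 kg. Loose, stands upright on the worktop near its front edge, clear of the others; grip it from above across its outside. This point is its centre, on its axis, half-way up (20 mm above its lower edge); z is its axis, up.
- cutter_2_mid (a point): The second largest of four round steel pastry cutters: a plain open band (a ring, open above and below), 57 mm across outside, 40 mm high, wall 3 mm with a thin rolled rim at the top, about 0.09 kg. Loose, stands upright on the worktop near its front edge, clear of the others; grip it from above across its outside. This point is its centre, on its axis, half-way up (20 mm above its lower edge); z is its axis, up.
- cutter_3_mid (a point): The second smallest of four round steel pastry cutters: a plain open band (a ring, open above and below), 46 mm across outside, 40 mm high, wall 3 mm with a thin rolled rim at the top, about 0.08 kg. Loose, stands upright on the worktop near its front edge, clear of the others; grip it from above across its outside. This point is its centre, on its axis, half-way up (20 mm above its lower edge); z is its axis, up.
- cutter_4_mid (a point): The smallest of four round steel pastry cutters: a plain open band (a ring, open above and below), 35 mm across outside, 40 mm high, wall 3 mm with a thin rolled rim at the top, about 0.07 kg. Loose, stands upright on the worktop near its front edge, clear of the others; grip it from above across its outside. This point is its centre, on its axis, half-way up (20 mm above its lower edge); z is its axis, up.
- mat_a: The leftmost (largest y) of the four equal round cork mats in a row on the long dark wooden board. Fixed disc, 80 mm across, 4 mm thick; origin at the centre of its underside, so its top, on which a cutter stands, is 4 mm higher (18 mm above the worktop). z up; the row runs along its y axis, neighbours 100 mm apart.
- mat_b: The second from the left of the four equal round cork mats in a row on the long dark wooden board. Fixed disc, 80 mm across, 4 mm thick; origin at the centre of its underside, so its top, on which a cutter stands, is 4 mm higher (18 mm above the worktop). z up; the row runs along its y axis, neighbours 100 mm apart.
- mat_c: The third from the left of the four equal round cork mats in a row on the long dark wooden board. Fixed disc, 80 mm across, 4 mm thick; origin at the centre of its underside, so its top, on which a cutter stands, is 4 mm higher (18 mm above the worktop). z up; the row runs along its y axis, neighbours 100 mm apart.
- mat_d: The rightmost (smallest y) of the four equal round cork mats in a row on the long dark wooden board. Fixed disc, 80 mm across, 4 mm thick; origin at the centre of its underside, so its top, on which a cutter stands, is 4 mm higher (18 mm above the worktop). z up; the row runs along its y axis, neighbours 100 mm apart.
- tin: Unopened squat food tin with a gold-coloured top and a green label, 75 mm across, 58 mm high. Stands on the worktop just beyond one end of the board (which end changes), about 0.29 m from the board's centre and 0.14 m from the mat at that end; leave it where it is. Origin at the centre of its underside.
- ramekin: White round fluted ramekin, 90 mm across, 42 mm high. Stands on the worktop just beyond one end of the board (which end changes), about 0.29 m from the board's centre and 0.14 m from the mat at that end; leave it where it is. Origin at the centre of its underside.

How it is judged:
By the outcome, as a careful person would: the job done as asked, in the order asked, and still so for the second after the job is handed in, with the robot touching nothing.
It also fails if it takes over 96 s, if anything falls off the work surface, if the arm or the gripper's body presses on something with over 40 N, if the wrist force passes 120 N, or if a joint passes its speed limit or range.

### The arm

A 6-joint arm with a two-finger parallel gripper is mounted at the origin on a cart in front of the work surface, level with it; the furniture and walls round the work are solid. World frame = base frame: x ahead of the robot, y to its left, z up, the work surface at z = 0. Lengths are in m, angles in rad, forces in N, time in s.
With the tool pointing down it reaches from about 0.35 to 0.85 m from the base axis. Payload 8.1 kg.
Tool frame: the origin (TCP) lies at the centre of the arm's flange, where the gripper is bolted on; the fingertips stand 186 mm ahead of it and the grasp point (between the pads) lies 167 mm ahead of it (robot.grasp_offset is the distance from the TCP to the grasp point, in m); z points along the fingers, y is the line along which they close (so a half turn about z gives the same grasp; the last joint's range is limited). The gripper opens to 93 mm and grips with 3 to 60 N. Pads are 15 mm wide; open, the fingers measure 128 mm over their backs; the gripper's body (75 mm by 188 mm) begins 65 mm behind the grasp point.
Start: joints at [1.096, 0.13, 1.488, -0, 1.523, -0.085], TCP at [0.228, 0.555, 0.405] pointing down, gripper open.
Joint ranges: [-2.96, 2.96], [-0.89, 2.26], [0.02, 2.5], [-1.34, 4.48], [0, 2.73], [-2.66, 2.66]. Speed limits (rad/s): [2.39, 2.39, 2.79, 3.14, 3.14, 3.14].

### API

Orientations are given as a rotation vector (axis times angle).
In Python, from plant import robot gives the robot as it stands.
- The arm moves only by the tool drive_tool, never from a script. Its argument "moves" is one flat list of numbers, 7 for each row, row after row: the finger opening in mm, from 0 to 93, then the shift along the tool's x, y, z in mm, then the turn, a rotation vector about the tool's x, y, z in degrees. A call has 1 to 8 rows; each row shifts and turns the commanded pose from where the row before left it, along the tool's axes as they then stand; what a row does not reach is not made up. A row lasts 1/10 s, in which the tool goes at most 50 mm and 8.59 degrees, less where a joint would pass 70% of its speed; a pose out of reach is approached as far as the arm can. A call is refused whole if a number of a shift passes 50 or a number of a turn 8.59, either way. A call with a gripper value outside its range is refused whole. The fingers move at their own pace and stop on an object; "grip_force" is the grip in N (left out, the last holds). Time passes only in rows, so rows that do not move let the fingers close. It gives the time, the measured TCP pose, the force, the opening and the grip force at its end, in the units of the state.
- robot.read_state(): the state, without advancing time (a new reading comes with each control period).
- robot.read_camera(name): name is "scene" or "top" or "wrist"; returns a dict with "color" (480x640x3 uint8, red, green, blue), "depth" (480x640 float32, m along the optical axis (not along the pixel's ray), 0 where there is no reading), "mtx" (3x3 intrinsics, pixels), "R" (3x3) and "t" (3): a world point X has camera coordinates R X + t. Camera axes: x right, y down, z forward; pixel columns grow to the right and rows downward; lengths in m; the calibration is good to about 2 mm. A picture is of the moment at which its call begins.
- robot.close_job(): hands the job in; it is judged then, once.
The state is a dict: "t": time; "q": joint angles; "dq": joint speeds; "joint_torque": joint torques, N m; "tool_pos": TCP position; "orientation": TCP orientation; "force": force on the tool from outside, world axes, zero at the start; "wrist_torque": the same for the moment, N m; "opening": finger opening in m; "gripper_force": force on a finger pad.
Only numpy, scipy, OpenCV 4.12 (cv2) and the standard library are available. Lean on these libraries where they do the work, as an engineer would, in place of code of your own. Each camera call takes 0.05 s, during which the arm holds its last target. There are 200 camera calls.

## Working session

There is one attempt and no reset: what is moved stays moved. The work goes in short steps, Python scripts to look and compute and a tool call to move; the robot and the scene stay as the last step left them, time stands still between calls to the robot, and variables do not carry over. Pictures are saved under pics/ and viewed, at most 14 in all, crops included, and the job is handed in when it is done.

Besides the shell and the picture viewer there is one more tool, called after "Emit:" as name(argument=value, ...), one argument or row to a line, values as JSON. drive_tool: Moves the arm, as the interface text tells. Its arguments: {"type":"object","properties":{"moves":{"type":"array","items":{"type":"number"}},"grip_force":{"type":"number"}},"required":["moves"]}

```bash
mkdir -p pics; ls; python3 - <<'E'
from plant import robot
import cv2,numpy as np
s=robot.read_state();print(s)
for n in("top","scene"):
    c=robot.read_camera(n);cv2.imwrite(f"pics/{n}0.png",c["color"][...,::-1]);np.savez(f"{n}0.npz",**c);print(n,c["mtx"],c["R"],c["t"])
E
```

```text
pics
{'t': 0.0, 'q': array([ 1.09557817e+00,  1.31148194e-01,  1.48931363e+00, -1.06584110e-05,
        1.52297138e+00, -8.54028725e-02]), 'dq': array([-0.00066889, -0.00011131,  0.00133993, -0.00177505,  0.0001438 ,
       -0.00013605]), 'joint_torque': array([ 1.65618254e-03, -5.59825408e+01, -4.91771293e+01,  7.71759124e-02,
        3.50049161e-02, -1.94323961e-04]), 'tool_pos': array([0.22788528, 0.55478457, 0.40367601]), 'orientation': array([-6.08353198e-01, -3.08161779e+00,  2.78246509e-03]), 'force': array([-0.55316035, -0.61661304, -0.07276475]), 'wrist_torque': array([-0.01191244,  0.00184218,  0.01972438]), 'gripper_force': 0.0, 'opening': 0.09287029014626558}
top [[531.8744756    0.         316.01345726]
 [  0.         531.8744756  232.97076407]
 [  0.           0.           1.        ]] [[-0.02407461 -0.99961464  0.0138196 ]
 [-0.98508394  0.02136414 -0.1707431 ]
 [ 0.17038206 -0.01772404 -0.98521866]] [0.03756817 0.56858125 1.30405823]
scene [[540.7167428    0.         326.93262461]
 [  0.         540.7167428  238.68269374]
 [  0.           0.           1.        ]] [[ 0.45107955 -0.89237451  0.01396306]
 [-0.64141767 -0.33502454 -0.69017529]
 [ 0.6205728   0.3023678  -0.7235075 ]] [-0.22854151  0.41349041  0.88000533]
```

View pics/top0.png

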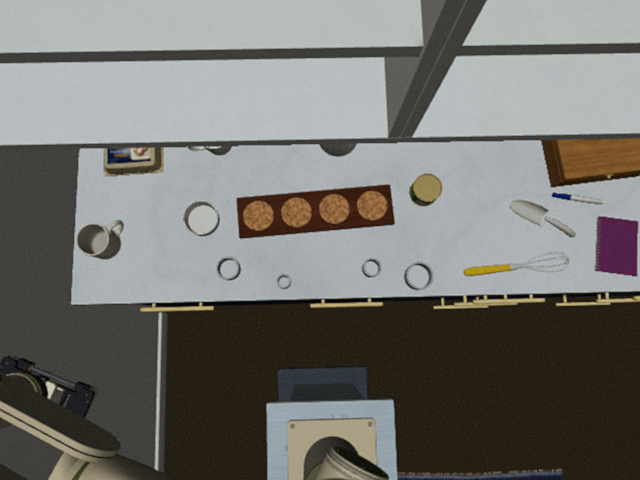

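View pics/scene0.png

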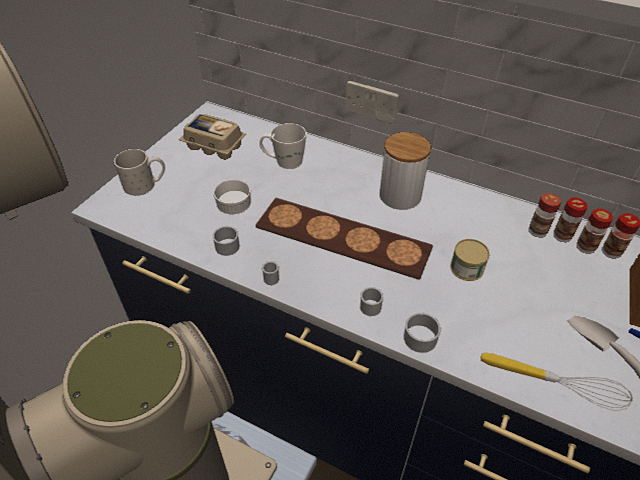

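The top view shows the tin on the right at (426,189) and the ramekin on the left at (202,219). The mats are at (258,215), (296,212), (334,208) and (372,206). The cutters, from large to small, are at (418,276), (229,268), (371,268) and (284,282). An overhead cupboard spans rows 0–140.

```bash
cat > h.py <<'E'
import numpy as np,cv2
def ray(c,uv,z):
    uv=np.atleast_2d(np.float64(uv)); d=np.c_[(uv-c["mtx"][[0,1],[2,2]])/c["mtx"][[0,1],[0,1]],np.ones(len(uv))]@c["R"]
    o=-c["R"].T@c["t"]; return o+d*((z-o[2])/d[:,2])[:,None]
def cloud(c):
    v,u=np.mgrid[:480,:640]; d=c["depth"]; K=c["mtx"]
    p=np.stack([(u-K[0,2])/K[0,0]*d,(v-K[1,2])/K[1,1]*d,d],-1)-c["t"]
    return p@c["R"]
def circ(p):
    A=np.c_[2*p[:,:2],np.ones(len(p))]; s=np.linalg.lstsq(A,(p[:,:2]**2).sum(1),rcond=None)[0]
    return s[:2],np.sqrt(s[2]+s[0]**2+s[1]**2)
E
python3 - <<'E'
from h import *
c=dict(np.load("top0.npz")); P=cloud(c); hsv=cv2.cvtColor(c["color"],cv2.COLOR_RGB2HSV)
m=cv2.inRange(hsv,(5,90,110),(20,255,255)); m[:180]=0;m[235:]=0;m[:,:240]=0;m[:,392:]=0
n,_,st,ce=cv2.connectedComponentsWithStats(m)
for i in range(1,n):
    if st[i,4]>200: print("mat",ce[i].round(1),st[i,4],ray(c,ce[i],.018)[0].round(4),P[int(ce[i][1]),int(ce[i][0])].round(4))
for nm,(u,v,D) in dict(c1=(418,276,68),c2=(229,268,57),c3=(371,268,46),c4=(284,282,35)).items():
    r=22; q=P[v-r:v+r,u-r:u+r].reshape(-1,3); g=q[(q[:,2]>.033)&(q[:,2]<.05)]
    lo,hi=g.min(0),g.max(0)
    print(nm,len(g),circ(g),((lo+hi)/2).round(4),(hi-lo).round(4),"zmed",np.median(g[:,2]))
for n,(u,v) in dict(tin=(426,189),ram=(202,219),shelf=(300,100),cup=(300,20),tab=(330,280)).items(): print(n,P[v,u].round(3))
for n,(u,v) in dict(shelfedge=(300,138),post=(395,130)).items(): print(n,P[v-4:v+5:2,u].round(3))
E
```

```text
mat [371.7 205.1] 683 [ 0.6457 -0.1241  0.018 ] [ 0.6467 -0.1227  0.0153]
mat [333.8 208.4] 688 [ 0.6391 -0.0244  0.018 ] [ 0.6401 -0.0222  0.0179]
mat [295.9 211.9] 692 [0.6317 0.0752 0.018 ] [0.634  0.0776 0.0187]
mat [257.9 215.2] 700 [0.625  0.1747 0.018 ] [0.6256 0.177  0.0177]
c1 147 (array([ 0.45779597, -0.23608887]), np.float64(0.032305515407391835)) [ 0.4574 -0.2367  0.0416] [0.0664 0.0676 0.0155] zmed 0.04018881256474913
c2 120 (array([0.48828612, 0.24927326]), np.float64(0.026959650741950756)) [0.4887 0.2488 0.0391] [0.0568 0.0564 0.012 ] zmed 0.03973785830349624
c3 92 (array([ 0.4818164 , -0.11603954]), np.float64(0.02141122833239258)) [ 0.4816 -0.1159  0.0395] [0.0437 0.0459 0.0119] zmed 0.039740920504739465
c4 66 (array([0.45175079, 0.10884683]), np.float64(0.016045534526190595)) [0.4513 0.1092 0.0401] [0.0331 0.033  0.0115] zmed 0.03943241669907102
tin [ 0.677 -0.261  0.055]
ram [0.619 0.321 0.011]
shelf [0.668 0.054 0.637]
cup [0.639 0.051 0.894]
tab [ 0.453 -0.009  0.006]
shelfedge [[0.614 0.055 0.641]
 [0.611 0.055 0.641]
 [0.608 0.055 0.639]
 [0.607 0.055 0.635]
 [0.608 0.055 0.623]]
post [[ 0.607 -0.077  0.684]
 [ 0.608 -0.078  0.675]
 [ 0.607 -0.079  0.668]
 [ 0.606 -0.08   0.662]
 [ 0.608 -0.082  0.651]]
```

Emit:
drive_tool(
  moves=[93,0,0,0,0,0,8.46,93,0,0,0,0,0,8.46,93,0,0,0,0,0,8.46,93,0,0,0,0,0,8.46,93,0,0,0,0,0,8.46,93,0,0,0,0,0,8.46,93,0,0,0,0,0,8.46,93,0,0,0,0,0,8.46],
  grip_force=15,
)

```text
t: 0.9
tool_pos: [0.2279, 0.5549, 0.4041]
orientation: [2.228, 2.214, -0.002]
force: [0.6, -0.3, -0.3]
opening: 0.0928
gripper_force: 0.0
```

Emit:
drive_tool(
  moves=[93,-40,34,13,0,0,0,93,-40,34,13,0,0,0,93,-40,34,13,0,0,0,93,-40,34,13,0,0,0,93,-40,34,13,0,0,0,93,-40,34,13,0,0,0,93,-40,34,13,0,0,0,93,-26,22,13,0,0,0],
)

```text
t: 1.7
tool_pos: [0.4713, 0.2676, 0.307]
orientation: [2.223, 2.219, -0.0]
force: [-0.4, 0.5, 0.6]
opening: 0.0926
gripper_force: 0.0
```

```bash
python3 - <<'E'
from plant import robot
from h import *
s=robot.read_state();print({k:s[k].round(4) for k in("q","tool_pos","orientation")})
c=robot.read_camera("wrist");cv2.imwrite("pics/w1.png",c["color"][...,::-1]);np.savez("w1.npz",**c)
print(-c["R"].T@c["t"])
E
```

```text
{'q': array([ 4.2190e-01,  4.2400e-02,  1.7629e+00, -6.0000e-04,  1.3363e+00,
        4.2370e-01]), 'tool_pos': array([0.4713, 0.2676, 0.307 ]), 'orientation': array([ 2.2230e+00,  2.2192e+00, -3.0000e-04])}
[0.47150324 0.33467212 0.2863447 ]
```

View pics/w1.png

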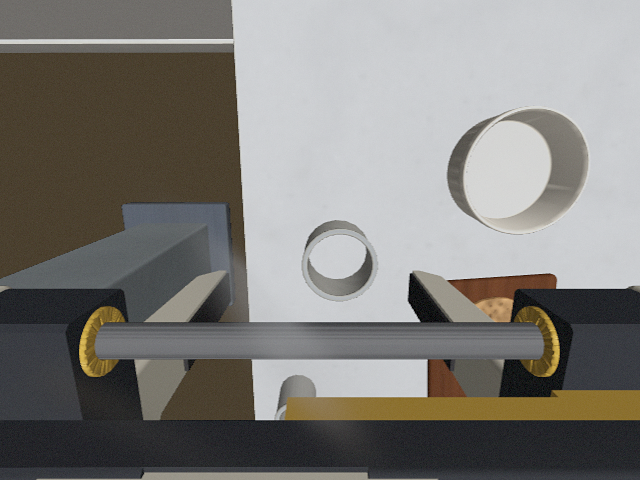

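The wrist view shows cutter 2 with its rim at (340,262) and the ramekin at (518,170). Next I measure the rim.

```bash
cat >> h.py <<'E'
def rim(c,xy,D,z0=0.0):
    P=cloud(c).reshape(-1,3); g=P[(abs(P[:,2]-z0-.0395)<.004)&(np.hypot(*(P[:,:2]-xy).T)<D/2+.008)&(c["depth"].ravel()>0)]
    lo,hi=g.min(0),g.max(0); return len(g),circ(g)[0].round(4),round(circ(g)[1],4),((lo+hi)/2).round(4),(hi-lo).round(4),np.median(g[:,2]).round(4)
E
python3 - <<'E'
from plant import robot
from h import *
s=robot.read_state();print(s["tool_pos"].round(4))
c=robot.read_camera("wrist");print(rim(c,[.488,.249],.057))
E
```

```text
[0.4728 0.2645 0.3045]
(1321, array([0.4865, 0.2525]), np.float64(0.0268), array([0.4869, 0.2521, 0.039 ]), array([0.0576, 0.058 , 0.0069]), np.float64(0.04))
```

Emit:
drive_tool(
  moves=[93,-12,14,0,0,0,0,93,0,0,20,0,0,0,93,0,0,25,0,0,0,93,0,0,0,0,0,0],
)

```text
t: 2.2
tool_pos: [0.482, 0.2579, 0.2589]
orientation: [-2.219, -2.219, 0.01]
force: [-1.2, -0.7, -0.2]
opening: 0.0929
gripper_force: 0.0
```

```bash
python3 - <<'E'
from plant import robot
from h import *
s=robot.read_state();print(s["tool_pos"].round(4),s["orientation"])
c=robot.read_camera("wrist");print(rim(c,[.487,.252],.057))
E
```

```text
[0.482  0.2579 0.2589] [-2.21944964 -2.21943294  0.00962704]
(1948, array([0.4867, 0.2525]), np.float64(0.0268), array([0.4867, 0.2522, 0.0388]), array([0.0573, 0.058 , 0.0065]), np.float64(0.0401))
```

Emit:
drive_tool(
  moves=[93,-6,5,20,0,0,0,93,0,0,15,0,0,0,93,0,0,0,0,0,0,93,0,0,0,0,0,0,93,0,0,0,0,0,0],
)

```text
t: 2.75
tool_pos: [0.4892, 0.2525, 0.2287]
orientation: [2.221, 2.221, 0.002]
force: [-0.1, -0.6, 0.7]
opening: 0.0928
gripper_force: 0.0
```

Emit:
drive_tool(
  moves=[93,0,-2.5,20,0,0,0,93,0,0,17.5,0,0,0,93,0,0,0,0,0,0,93,0,0,0,0,0,0,93,0,0,0,0,0,0],
)

```text
t: 3.25
tool_pos: [0.4871, 0.2524, 0.1917]
orientation: [2.221, 2.221, 0.003]
force: [0.1, -0.7, 1.2]
opening: 0.0932
gripper_force: 0.0
```

Emit:
drive_tool(
  moves=[40,0,0,0,0,0,0,40,0,0,0,0,0,0,40,0,0,0,0,0,0,40,0,0,0,0,0,0,40,0,0,0,0,0,0,40,0,0,0,0,0,0,40,0,0,0,0,0,0],
)

```text
t: 3.95
tool_pos: [0.4865, 0.2521, 0.1902]
orientation: [2.222, 2.221, -0.0]
force: [0.4, -0.1, 0.9]
opening: 0.0571
gripper_force: 15.0
```

Emit:
drive_tool(
  moves=[40,0,0,-30,0,0,0,40,0,0,-40,0,0,0,40,0,0,-30,0,0,0,40,0,0,0,0,0,0,40,0,0,0,0,0,0],
)

```text
t: 4.45
tool_pos: [0.4866, 0.2522, 0.2905]
orientation: [2.221, 2.221, 0.002]
force: [-0.1, -0.1, -1.8]
opening: 0.0572
gripper_force: 15.0
```

Emit:
drive_tool(
  moves=[40,-20,10,0,0,0,0,40,-40,20,0,0,0,0,40,-40,20,0,0,0,0,40,-40,20,0,0,0,0,40,-40,20,0,0,0,0,40,-40,20,0,0,0,0,40,-40,20,0,0,0,0,40,-30,15,0,0,0,0],
)

```text
t: 5.25
tool_pos: [0.6312, -0.0405, 0.2871]
orientation: [-2.221, -2.218, 0.004]
force: [-0.3, 0.4, -1.1]
opening: 0.057
gripper_force: 15.0
```

Emit:
drive_tool(
  moves=[40,-20,7,0,0,0,0,40,0,0,0,0,0,0,40,0,0,0,0,0,0,40,0,0,0,0,0,0,40,0,0,0,0,0,0],
)

```text
t: 5.75
tool_pos: [0.638, -0.0565, 0.2899]
orientation: [-2.219, -2.223, 0.0]
force: [-0.3, 0.2, -0.6]
opening: 0.057
gripper_force: 15.0
```

```bash
cat >> h.py <<'E'
def mats(c):
    m=cv2.inRange(cv2.cvtColor(c["color"],cv2.COLOR_RGB2HSV),(5,90,110),(20,255,255))
    n,l,st,ce=cv2.connectedComponentsWithStats(cv2.morphologyEx(m,cv2.MORPH_CLOSE,np.ones((5,5))))
    for i in range(1,n):
        if st[i,4]>1500:
            k=cv2.convexHull(cv2.findContours((l==i).astype(np.uint8),0,1)[0][0])[:,0]
            x,y,w,h=st[i,:4]; p=ray(c,k,.018); r=circ(p)
            print("mat bbox",x,y,w,h,"circle",r[0].round(4),r[1].round(4))
E
python3 - <<'E'
from plant import robot
from h import *
s=robot.read_state();print(s["tool_pos"].round(4),s["orientation"],s["opening"])
c=robot.read_camera("wrist");cv2.imwrite("pics/w2.png",c["color"][...,::-1]);np.savez("w2.npz",**c)
mats(c)
E
```

```text
[ 0.638  -0.0565  0.2899] [-2.21940216e+00 -2.22257716e+00  2.31045195e-04] 0.05698163393533578
mat bbox 251 0 124 273 circle [0.6215 0.018 ] 0.0825
mat bbox 273 264 93 58 circle [ 0.638 -0.1  ] 0.0323
mat bbox 495 390 133 30 circle [ 0.8483 -0.2217] 0.0567
mat bbox 246 397 186 23 circle [ 0.6538 -0.2012] 0.0758
```

View pics/w2.png

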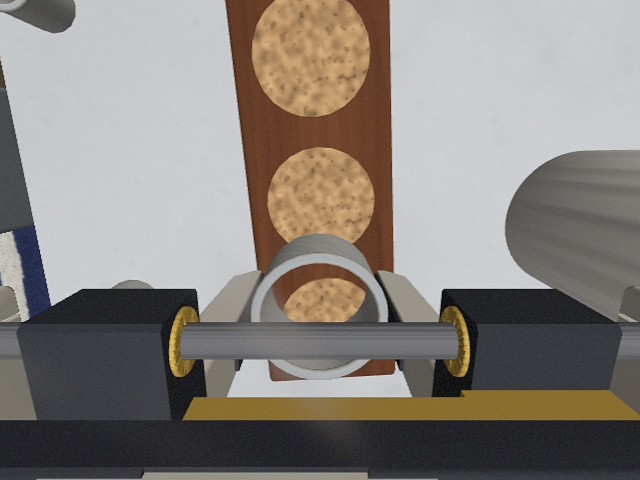

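The wrist view shows the ring held, mat_b at (311,52), mat_c at (321,197) and mat_d seen through the ring. The mask merges wood with cork, so it needs a brightness threshold.

```bash
cat >> h.py <<'E'
def mats(c,z=.018):
    b=cv2.medianBlur(c["color"],9); m=cv2.inRange(cv2.cvtColor(b,cv2.COLOR_RGB2HSV),(8,60,150),(24,200,255))
    n,l,st,ce=cv2.connectedComponentsWithStats(m); m2=[]
    for i in range(1,n):
        if st[i,4]>1500:
            k=cv2.convexHull(cv2.findContours((l==i).astype(np.uint8),0,1)[0][0])[:,0]
            k=k[(k[:,1]>2)]; p=ray(c,k,z); r=circ(p)
            for _ in range(4):
                e=abs(np.hypot(*(p[:,:2]-r[0]).T)-.04); q=p[e<max(.0015,np.median(e)*1.5)]; r=circ(q)
            print("mat",st[i,:4],"circle",r[0].round(4),r[1].round(4),len(q),len(p))
E
python3 - <<'E'
from h import *
c=dict(np.load("w2.npz")); mats(c)
h=cv2.cvtColor(cv2.medianBlur(c["color"],9),cv2.COLOR_RGB2HSV); print(h[197,321],h[130,300],h[52,311])
print(-c["R"].T@c["t"])
P=cloud(c); d=P[230:380,250:390].reshape(-1,3); g=d[(d[:,2]>.08)&(d[:,2]<.2)]; print(np.percentile(g[:,2],[1,50,99]))
t=g[abs(g[:,2]-np.percentile(g[:,2],80))<.003]; print(circ(t),(t.min(0)+t.max(0))/2,np.ptp(t,0))
E
```

```text
mat [252   0 118 116] circle [0.6319 0.0756] 0.0393 38 38
mat [268 147 106  95] circle [ 0.6388 -0.0236] 0.0393 38 39
mat [285 278  80  44] circle [ 0.6429 -0.1103] 0.0294 30 33
[ 17 111 196] [ 11 152 109] [ 17 114 190]
[0.63793498 0.0105844  0.26924751]
[0.10052569 0.13432124 0.19935028]
(array([ 0.63775598, -0.05599312]), np.float64(0.026786916666915853)) [ 0.63809843 -0.05664935  0.13991154] [0.05825752 0.05822415 0.00591969]
```

Emit:
drive_tool(
  moves=[40,17,1,0,0,0,0,40,16,0,20,0,0,0,40,0,0,30,0,0,0,40,0,0,15,0,0,0,40,0,0,0,0,0,0,40,0,0,0,0,0,0,40,0,0,0,0,0,0],
)

```text
t: 6.5
tool_pos: [0.6402, -0.0251, 0.227]
orientation: [2.221, 2.219, 0.003]
force: [0.4, 0.6, -1.0]
opening: 0.0572
gripper_force: 15.0
```

Emit:
drive_tool(
  moves=[40,1,-1,9,0,0,0,40,0,0,5,0,0,0,40,0,0,3,0,0,0,40,0,0,1,0,0,0,40,0,0,0,0,0,0,40,0,0,0,0,0,0],
)

```text
t: 7.1
tool_pos: [0.6383, -0.024, 0.2079]
orientation: [-2.222, -2.221, 0.0]
force: [-4.2, 1.5, 7.3]
opening: 0.057
gripper_force: 15.0
```

Emit:
drive_tool(
  moves=[72,0,0,0,0,0,0,72,0,0,0,0,0,0,72,0,0,0,0,0,0,72,0,0,-20,0,0,0,72,0,0,-30,0,0,0,72,0,0,-30,0,0,0,72,0,0,0,0,0,0,72,0,0,0,0,0,0],
)

```text
t: 7.9
tool_pos: [0.6388, -0.024, 0.2881]
orientation: [2.221, 2.22, 0.002]
force: [0.4, -0.3, -0.3]
opening: 0.0719
gripper_force: 0.0
```

```bash
python3 - <<'E'
from plant import robot
from h import *
s=robot.read_state();print(s["tool_pos"].round(4))
c=robot.read_camera("wrist");print(rim(c,[.6388,-.0236],.057,.018));mats(c)
E
```

```text
[ 0.6388 -0.024   0.2881]
(1772, array([ 0.638 , -0.0237]), np.float64(0.0268), array([ 0.638, -0.024,  0.057]), array([0.0573, 0.0578, 0.007 ]), np.float64(0.0581))
mat [251  42 115 122] circle [0.6319 0.0758] 0.0393 43 43
mat [267 193 104  79] circle [ 0.6388 -0.0234] 0.0392 29 30
mat [282 224  73  53] circle [ 0.6383 -0.0274] 0.0233 32 32
mat [280 359  94  39] circle [ 0.6457 -0.1231] 0.039 17 24
```

Emit:
drive_tool(
  moves=[72,-15,-26,0,0,0,0,72,-15,-26,0,0,0,0,72,-15,-26,0,0,0,0,72,-15,-26,0,0,0,0,72,-15,-26,0,0,0,0,72,-15,-26,0,0,0,0,72,0,0,0,0,0,0,72,0,0,0,0,0,0],
)

```text
t: 8.75
tool_pos: [0.4817, -0.114, 0.2859]
orientation: [-2.222, -2.219, 0.001]
force: [0.2, -0.3, -0.2]
opening: 0.0724
gripper_force: 0.0
```

```bash
python3 - <<'E'
from plant import robot
from h import *
s=robot.read_state();print(s["tool_pos"].round(4))
c=robot.read_camera("wrist");print(rim(c,[.481,-.114],.046))
E
```

```text
[ 0.4817 -0.114   0.2859]
(1223, array([ 0.4803, -0.1138]), np.float64(0.0214), array([ 0.4803, -0.1141,  0.0389]), array([0.0466, 0.047 , 0.0067]), np.float64(0.0401))
```

Emit:
drive_tool(
  moves=[72,0,-1,20,0,0,0,72,0,0,30,0,0,0,72,0,0,30,0,0,0,72,0,0,15,0,0,0,72,0,0,0,0,0,0,72,0,0,0,0,0,0,72,0,0,0,0,0,0],
)

```text
t: 9.5
tool_pos: [0.4824, -0.1139, 0.1933]
orientation: [2.22, 2.221, 0.001]
force: [1.1, 1.1, 0.6]
opening: 0.0719
gripper_force: 0.0
```

Emit:
drive_tool(
  moves=[30,0,0,0,0,0,0,30,0,0,0,0,0,0,30,0,0,0,0,0,0,30,0,0,0,0,0,0,30,0,0,0,0,0,0,30,0,0,0,0,0,0,30,0,0,0,0,0,0],
)

```text
t: 10.2
tool_pos: [0.4815, -0.114, 0.1924]
orientation: [2.222, 2.221, 0.0]
force: [-1.7, 0.4, 4.0]
opening: 0.0447
gripper_force: 15.0
```

Emit:
drive_tool(
  moves=[30,0,0,-30,0,0,0,30,0,0,-40,0,0,0,30,0,0,-30,0,0,0,30,0,0,0,0,0,0,30,0,0,0,0,0,0],
)

```text
t: 10.7
tool_pos: [0.4815, -0.114, 0.2924]
orientation: [2.221, 2.22, 0.001]
force: [-0.3, 0.0, -0.9]
opening: 0.0449
gripper_force: 15.0
```

Emit:
drive_tool(
  moves=[30,12,10,0,0,0,0,30,25,20,0,0,0,0,30,25,20,0,0,0,0,30,25,20,0,0,0,0,30,25,20,0,0,0,0,30,25,20,0,0,0,0,30,25,20,0,0,0,0,30,20,16,0,0,0,0],
)

```text
t: 11.5
tool_pos: [0.6277, 0.0706, 0.2893]
orientation: [-2.219, -2.22, 0.003]
force: [0.8, 0.6, -0.8]
opening: 0.0449
gripper_force: 15.0
```

Emit:
drive_tool(
  moves=[30,8,4,0,0,0,0,30,0,0,0,0,0,0,30,0,0,0,0,0,0,30,0,0,0,0,0,0],
)

```text
t: 11.9
tool_pos: [0.6308, 0.0752, 0.2916]
orientation: [-2.222, -2.22, 0.002]
force: [-0.4, -0.5, -0.8]
opening: 0.045
gripper_force: 15.0
```

```bash
python3 - <<'E'
from plant import robot
from h import *
s=robot.read_state();p=s["tool_pos"];print(p.round(4),s["opening"])
c=robot.read_camera("wrist");cv2.imwrite("pics/w3.png",c["color"][...,::-1]);np.savez("w3.npz",**c)
for z in (.095,.1,.105): print(rim(c,p[:2],.046,z))
E
```

```text
[0.6308 0.0752 0.2916] 0.04495720053526278
(847, array([0.6307, 0.0747]), np.float64(0.024), array([0.6308, 0.0749, 0.1345]), array([0.0593, 0.0472, 0.008 ]), np.float64(0.1362))
(2297, array([0.6306, 0.0752]), np.float64(0.0224), array([0.6308, 0.0749, 0.1395]), array([0.0594, 0.0472, 0.008 ]), np.float64(0.1393))
(508, array([0.6308, 0.0784]), np.float64(0.025), array([0.6309, 0.0755, 0.1445]), array([0.0593, 0.0436, 0.008 ]), np.float64(0.1439))
```

View pics/w3.png

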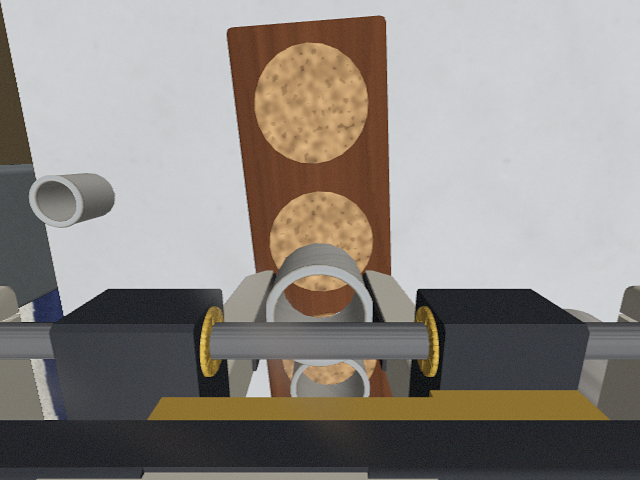

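The ring at (320,295) is upright in the fingers, with mat_a at (311,103) and mat_b below it.

Emit:
drive_tool(
  moves=[30,0.5,1,20,0,0,0,30,0,0,30,0,0,0,30,0,0,12,0,0,0,30,0,0,0,0,0,0,30,0,0,0,0,0,0,30,0,0,0,0,0,0],
)

```text
t: 12.55
tool_pos: [0.6332, 0.0764, 0.232]
orientation: [2.221, 2.22, 0.003]
force: [-0.1, 0.3, -0.6]
opening: 0.0447
gripper_force: 15.0
```

Emit:
drive_tool(
  moves=[30,-0.5,-1,12,0,0,0,30,0,0,6,0,0,0,30,0,0,3,0,0,0,30,0,0,1,0,0,0,30,0,0,0,0,0,0,30,0,0,0,0,0,0],
)

```text
t: 13.15
tool_pos: [0.6313, 0.0761, 0.2095]
orientation: [-2.221, -2.221, 0.001]
force: [-8.5, -1.2, 14.6]
opening: 0.0446
gripper_force: 15.0
```

Emit:
drive_tool(
  moves=[65,0,0,0,0,0,0,65,0,0,0,0,0,0,65,0,0,0,0,0,0,65,0,0,-20,0,0,0,65,0,0,-30,0,0,0,65,0,0,-30,0,0,0,65,0,0,0,0,0,0,65,0,0,0,0,0,0],
)

```text
t: 13.95
tool_pos: [0.6318, 0.0761, 0.2889]
orientation: [2.221, 2.22, 0.002]
force: [-0.2, 0.4, -1.3]
opening: 0.0649
gripper_force: 0.0
```

```bash
python3 - <<'E'
from plant import robot
from h import *
s=robot.read_state();print(s["tool_pos"].round(4))
c=robot.read_camera("wrist");print(rim(c,[.6319,.0757],.046,.018));mats(c)
E
```

```text
[0.6318 0.0761 0.2889]
(1395, array([0.6309, 0.0762]), np.float64(0.0213), array([0.6309, 0.076 , 0.0571]), array([0.0471, 0.0462, 0.0071]), np.float64(0.0581))
mat [252  43 114 121] circle [0.625  0.1755] 0.0393 44 44
mat [267 193 104  97] circle [0.6319 0.0763] 0.0393 42 42
mat [290 232  56  39] circle [0.6311 0.0711] 0.0175 26 26
```

Emit:
drive_tool(
  moves=[65,6,-30,0,0,0,0,65,6,-30,0,0,0,0,65,6,-30,0,0,0,0,65,6,-30,0,0,0,0,65,6,-30,0,0,0,0,65,6,-30,0,0,0,0,65,0,0,0,0,0,0,65,0,0,0,0,0,0],
)

```text
t: 14.8
tool_pos: [0.4508, 0.1121, 0.287]
orientation: [-2.221, -2.221, 0.002]
force: [0.1, 0.5, -0.4]
opening: 0.0651
gripper_force: 0.0
```

```bash
python3 - <<'E'
from plant import robot
from h import *
s=robot.read_state();print(s["tool_pos"].round(4))
c=robot.read_camera("wrist");print(rim(c,[.4505,.112],.035))
E
```

```text
[0.4508 0.1121 0.287 ]
(898, array([0.4501, 0.1116]), np.float64(0.016), array([0.4502, 0.1111, 0.039 ]), array([0.0356, 0.036 , 0.0069]), np.float64(0.0401))
```

Emit:
drive_tool(
  moves=[65,-0.5,-1,20,0,0,0,65,0,0,30,0,0,0,65,0,0,30,0,0,0,65,0,0,15,0,0,0,65,0,0,0,0,0,0,65,0,0,0,0,0,0,65,0,0,0,0,0,0],
)

```text
t: 15.55
tool_pos: [0.4515, 0.1116, 0.1943]
orientation: [2.221, 2.22, 0.002]
force: [0.1, -0.3, 1.0]
opening: 0.0647
gripper_force: 0.0
```

Emit:
drive_tool(
  moves=[20,0,0,0,0,0,0,20,0,0,0,0,0,0,20,0,0,0,0,0,0,20,0,0,0,0,0,0,20,0,0,0,0,0,0,20,0,0,0,0,0,0,20,0,0,0,0,0,0],
)

```text
t: 16.25
tool_pos: [0.4505, 0.1116, 0.1933]
orientation: [2.222, 2.221, 0.0]
force: [-1.0, 1.4, 2.8]
opening: 0.0335
gripper_force: 15.0
```

Emit:
drive_tool(
  moves=[20,0,0,-30,0,0,0,20,0,0,-40,0,0,0,20,0,0,-30,0,0,0,20,0,0,0,0,0,0,20,0,0,0,0,0,0],
)

```text
t: 16.75
tool_pos: [0.4506, 0.1116, 0.2935]
orientation: [2.221, 2.221, 0.002]
force: [0.5, -0.4, -0.9]
opening: 0.0336
gripper_force: 15.0
```

Emit:
drive_tool(
  moves=[20,5,14,0,0,0,0,20,10,27,0,0,0,0,20,10,27,0,0,0,0,20,10,27,0,0,0,0,20,10,27,0,0,0,0,20,10,27,0,0,0,0,20,8.5,25,0,0,0,0,20,0,0,0,0,0,0],
)

```text
t: 17.55
tool_pos: [0.6255, 0.1755, 0.2896]
orientation: [-2.22, -2.22, 0.004]
force: [-0.1, -1.1, -1.6]
opening: 0.0337
gripper_force: 15.0
```

Emit:
drive_tool(
  moves=[20,0,0,20,0,0,0,20,0,0,30,0,0,0,20,0,0,12,0,0,0,20,0,0,0,0,0,0,20,0,0,0,0,0,0,20,0,0,0,0,0,0],
)

```text
t: 18.15
tool_pos: [0.625, 0.1751, 0.2328]
orientation: [2.221, 2.22, 0.003]
force: [0.6, -0.1, -0.6]
opening: 0.0338
gripper_force: 15.0
```

```bash
python3 - <<'E'
from plant import robot
from h import *
s=robot.read_state();p=s["tool_pos"];print(p.round(4))
c=robot.read_camera("wrist");print(rim(c,p[:2],.035,p[2]-.1933));mats(c)
E
```

```text
[0.625  0.1751 0.2328]
(1537, array([0.625 , 0.1756]), np.float64(0.017), array([0.625 , 0.1828, 0.079 ]), array([0.0475, 0.0206, 0.008 ]), np.float64(0.0796))
mat [253 203 131  77] circle [0.625  0.1762] 0.0392 27 28
mat [276 359  99  39] circle [0.6302 0.0855] 0.0321 21 21
```

Target TCP z is about 0.2113. I'll go down 21.5.

Emit:
drive_tool(
  moves=[20,0.5,0.5,11,0,0,0,20,0,0,6,0,0,0,20,0,0,3,0,0,0,20,0,0,1,0,0,0,20,0,0,0,0,0,0,20,0,0,0,0,0,0],
)

```text
t: 18.8
tool_pos: [0.6248, 0.1756, 0.2111]
orientation: [-2.221, -2.221, 0.001]
force: [-6.2, -0.6, 10.6]
opening: 0.0339
gripper_force: 15.0
```

Emit:
drive_tool(
  moves=[54,0,0,0,0,0,0,54,0,0,0,0,0,0,54,0,0,0,0,0,0,54,0,0,-20,0,0,0,54,0,0,-30,0,0,0,54,0,0,-30,0,0,0,54,0,0,0,0,0,0,54,0,0,0,0,0,0],
)

```text
t: 19.6
tool_pos: [0.6253, 0.1756, 0.2909]
orientation: [2.221, 2.22, 0.002]
force: [0.2, -0.5, -0.4]
opening: 0.0541
gripper_force: 0.0
```

```bash
python3 - <<'E'
from plant import robot
from h import *
s=robot.read_state();print(s["tool_pos"].round(4))
c=robot.read_camera("wrist");print(rim(c,[.625,.176],.035,.018));mats(c)
E
```

```text
[0.6253 0.1756 0.2909]
(1018, array([0.6244, 0.1756]), np.float64(0.0159), array([0.6244, 0.1752, 0.0569]), array([0.0357, 0.036 , 0.0067]), np.float64(0.0581))
mat [267 193 102  99] circle [0.6249 0.176 ] 0.0392 41 41
```

Emit:
drive_tool(
  moves=[93,-15,-15,0,0,0,0,93,-35,-20,0,0,0,0,93,-35,-20,0,0,0,0,93,-35,-20,0,0,0,0,93,-35,-20,0,0,0,0,93,-35,-20,0,0,0,0,93,-35,-20,0,0,0,0,93,-35,-10,0,0,0,0],
)

```text
t: 20.45
tool_pos: [0.4777, -0.0853, 0.288]
orientation: [-2.219, -2.219, 0.003]
force: [-0.2, 0.6, 0.8]
opening: 0.0931
gripper_force: 0.0
```

Emit:
drive_tool(
  moves=[93,-35,-6,0,0,0,0,93,-35,-6,0,0,0,0,93,-35,-6,0,0,0,0,93,-30,-6,0,0,0,0,93,-15,0,0,0,0,0,93,0,0,0,0,0,0,93,0,0,0,0,0,0],
)

```text
t: 21.15
tool_pos: [0.4557, -0.2338, 0.2891]
orientation: [-2.221, -2.219, -0.0]
force: [0.1, 0.8, -0.2]
opening: 0.093
gripper_force: 0.0
```

```bash
python3 - <<'E'
from plant import robot
from h import *
s=robot.read_state();print(s["tool_pos"].round(4),s["orientation"])
c=robot.read_camera("wrist");print(rim(c,[.456,-.234],.068))
E
```

```text
[ 0.4557 -0.2338  0.2891] [-2.22082916e+00 -2.21909220e+00 -1.44012456e-04]
(1820, array([ 0.456 , -0.2339]), np.float64(0.0322), array([ 0.4561, -0.2341,  0.0392]), array([0.0689, 0.0688, 0.0073]), np.float64(0.0401))
```

Emit:
drive_tool(
  moves=[93,0,0,20,0,0,0,93,0,0,30,0,0,0,93,0,0,32,0,0,0,93,0,0,15,0,0,0,93,0,0,0,0,0,0,93,0,0,0,0,0,0,93,0,0,0,0,0,0],
)

```text
t: 21.9
tool_pos: [0.4568, -0.2347, 0.195]
orientation: [2.219, 2.22, 0.001]
force: [0.2, 0.5, 0.2]
opening: 0.093
gripper_force: 0.0
```

Emit:
drive_tool(
  moves=[50,0,0,0,0,0,0,50,0,0,0,0,0,0,50,0,0,0,0,0,0,50,0,0,0,0,0,0,50,0,0,0,0,0,0,50,0,0,0,0,0,0,50,0,0,0,0,0,0],
)

```text
t: 22.6
tool_pos: [0.456, -0.2346, 0.1935]
orientation: [2.221, 2.221, 0.0]
force: [-1.7, 0.7, 6.7]
opening: 0.0682
gripper_force: 15.0
```

Emit:
drive_tool(
  moves=[50,0,0,-30,0,0,0,50,0,0,-40,0,0,0,50,0,0,-30,0,0,0,50,0,0,0,0,0,0,50,0,0,0,0,0,0],
)

```text
t: 23.1
tool_pos: [0.4559, -0.2345, 0.2933]
orientation: [2.221, 2.22, 0.0]
force: [-0.5, 0.1, -1.2]
opening: 0.0683
gripper_force: 15.0
```

Emit:
drive_tool(
  moves=[50,10,14,0,0,0,0,50,16,27,0,0,0,0,50,16,27,0,0,0,0,50,16,27,0,0,0,0,50,16,27,0,0,0,0,50,16,27,0,0,0,0,50,16,27,0,0,0,0,50,6,14,0,0,0,0],
)

```text
t: 23.9
tool_pos: [0.6466, -0.1205, 0.2898]
orientation: [-2.217, -2.22, 0.002]
force: [-0.0, -0.2, -0.9]
opening: 0.0682
gripper_force: 15.0
```

Emit:
drive_tool(
  moves=[50,0,0,0,0,0,0,50,0,0,20,0,0,0,50,0,0,30,0,0,0,50,0,0,12,0,0,0,50,0,0,0,0,0,0,50,0,0,0,0,0,0,50,0,0,0,0,0,0],
)

```text
t: 24.6
tool_pos: [0.6464, -0.1228, 0.2328]
orientation: [2.221, 2.219, 0.002]
force: [0.1, -0.5, -0.4]
opening: 0.0683
gripper_force: 15.0
```

```bash
python3 - <<'E'
from plant import robot
from h import *
s=robot.read_state();p=s["tool_pos"];print(p.round(4))
c=robot.read_camera("wrist");print(rim(c,p[:2],.068,p[2]-.1935));mats(c)
E
```

```text
[ 0.6464 -0.1228  0.2328]
(4411, array([ 0.6465, -0.1219]), np.float64(0.0326), array([ 0.6464, -0.1226,  0.0788]), array([0.082 , 0.0692, 0.008 ]), np.float64(0.0793))
mat [231  37 147 131] circle [ 0.639  -0.0244] 0.0391 32 32
mat [256  41  98  98] circle [ 0.6383 -0.0237] 0.0251 39 39
mat [257 205 127  61] circle [ 0.6459 -0.1229] 0.0391 25 28
mat [259 247 121  75] circle [ 0.6466 -0.1328] 0.0331 28 34
```

Emit:
drive_tool(
  moves=[50,0,0,11,0,0,0,50,0,0,6,0,0,0,50,0,0,3,0,0,0,50,0,0,1,0,0,0,50,0,0,0,0,0,0,50,0,0,0,0,0,0],
)

```text
t: 25.25
tool_pos: [0.6457, -0.1224, 0.2113]
orientation: [-2.221, -2.221, 0.001]
force: [-7.1, 1.9, 11.1]
opening: 0.0679
gripper_force: 15.0
```

Emit:
drive_tool(
  moves=[86,0,0,0,0,0,0,86,0,0,0,0,0,0,86,0,0,0,0,0,0,86,0,0,-20,0,0,0,86,0,0,-30,0,0,0,86,0,0,-30,0,0,0,86,0,0,0,0,0,0,86,0,0,0,0,0,0],
)

```text
t: 26.05
tool_pos: [0.6462, -0.1226, 0.291]
orientation: [2.22, 2.22, 0.002]
force: [0.2, 0.1, -0.2]
opening: 0.0859
gripper_force: 0.0
```

```bash
python3 - <<'E'
from plant import robot
from h import *
c=robot.read_camera("wrist");print(rim(c,[.6457,-.123],.068,.018));mats(c)
E
```

```text
(2105, array([ 0.6453, -0.1216]), np.float64(0.0322), array([ 0.6455, -0.1221,  0.0568]), array([0.0687, 0.0689, 0.0066]), np.float64(0.0581))
mat [252  48 112 117] circle [ 0.6389 -0.0241] 0.0391 37 40
mat [271  69  76  75] circle [ 0.6382 -0.0239] 0.0252 37 37
mat [274 213  87  69] circle [ 0.6454 -0.1248] 0.0289 35 35
```

Emit:
drive_tool(
  moves=[86,0,-15,-10,0,0,0,86,0,-30,-10,0,0,0,86,0,-30,-10,0,0,0,86,0,-30,0,0,0,0,86,0,-30,0,0,0,0,86,0,-30,0,0,0,0,86,0,-30,0,0,0,0,86,0,0,0,0,0,0],
)

```text
t: 26.9
tool_pos: [0.4477, -0.1219, 0.3174]
orientation: [-2.219, -2.217, 0.004]
force: [-0.2, 0.3, 0.1]
opening: 0.086
gripper_force: 0.0
```

```bash
python3 - <<'E'
from plant import robot
from h import *
c=robot.read_camera("scene");cv2.imwrite("pics/s9.png",c["color"][...,::-1])
E
```

```text
(no output)
```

View pics/s9.png

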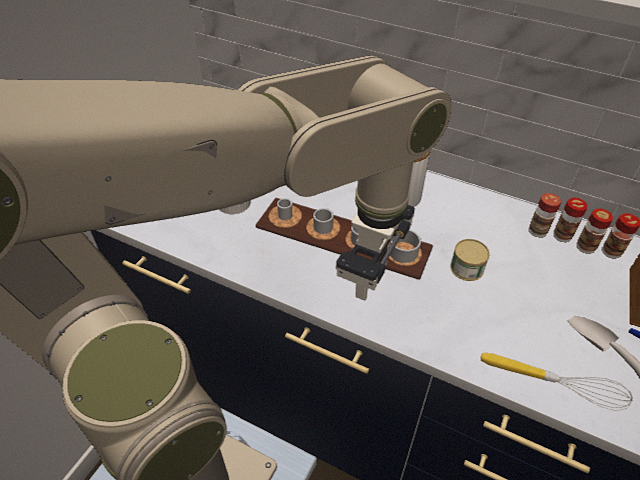

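The scene view shows the cutters upright on the mats at (285,212), (323,224), about (370,235) and (405,248). They grow towards the tin, which stands at (470,258), and the arm is clear.

```bash
python3 -c "
from plant import robot
print(robot.close_job())"
```

```text
the job is handed in; nothing more can be done
None
```

All four cutters stand upright within about 1 mm of their mat centres, from the largest at the tin to the smallest by the ramekin; the tin and ramekin were not touched, and I handed the job in at about 27 s.

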